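Put three mixed-up BMX stems back in their own bikes' parts trays

ROBOT

A 6-joint arm with a two-finger parallel gripper is mounted at the origin on the work surface. World frame = base frame: x ahead of the robot, y to its left, z up, the work surface at z = 0. Lengths are in mm, angles in rad, forces in N, time in s.
With the tool pointing down it reaches from about 275 to 825 mm from the base axis. Payload 5.2 kg.
Tool frame: the origin (TCP) lies at the very end of the fingers, on their centre line; the grasp point (between the pads) lies 19 mm behind it; z points along the fingers, y is the direction in which the jaws open and shut (so a half turn about z gives the same grasp; the last joint's range is limited). The gripper opens to 93 mm and grips with 3 to 60 N. Pads are 15 mm wide; open, the fingers measure 128 mm over their backs; the gripper's body (75 mm by 188 mm) begins 65 mm behind the grasp point.
Start: joints at [1.021, 0.259, 1.535, -0, 1.348, -0.203], TCP at [186.918, 517.268, 218.653] pointing down, gripper open.
Joint ranges: [-3.14, 3.14], [-0.91, 2.08], [0.19, 2.58], [-1.22, 4.36], [0.22, 2.71], [-3.12, 3.12]. Speed limits (rad/s): [2.57, 2.57, 3.14, 3.14, 3.14, 3.14].

INTERFACE

Orientations are given as [roll, pitch, yaw] about the fixed x, y, z axes, in that order (R = Rz(yaw) Ry(pitch) Rx(roll)).
In Python, from bench import robot gives the robot as it stands. The module is installed in compiled form; this text tells all that it offers. Calls block until the motion is done:
- robot.move_ptp(position, orientation): joint-space move of the TCP to a pose.
- robot.move_linear(position, ori=None, speed=150, f_stop=None): straight line of the TCP; ori=None keeps the orientation; speed is the mean speed in mm/s. With f_stop (N) it stops when the force on the tool has changed by that much, and returns True; else False.
- robot.move_j(angles): joint-space move.
- robot.move_gripper(opening): opening from 0.0 (shut) to 1.0 (fully open); the grip force is fixed at half the most; returns when the fingers have stopped.
- robot.sleep(seconds).
- robot.inverse_kinematics(position, orientation): joint angles nearest the present ones, or None.
- robot.get_image(name): name is "scene" or "side" or "wrist"; returns a dict with "img" (420x560x3 uint8, blue, green, red), "fovy" (degrees; the focal length in pixels is half the picture's height over the tangent of half this angle, whatever the lens; pixels are square), "cx", "cy" (the principal point, pixels), "eye" and "orientation" of the camera in the world. Camera axes: x right, y down, z forward; pixel columns grow to the right and rows downward; lengths in mm; the calibration is good to about 2 mm. A picture is of the moment at which its call begins. There is no depth.
A pose or a line that the arm cannot do raises robot.MotionError and nothing moves.
- robot.hand_in(): hands the job in, once; it reports no verdict.
Readings, each from a call of its own:
- robot.current_t(): time.
- robot.current_qpos(): joint angles.
- robot.current_joint_vel(): joint speeds.
- robot.current_joint_efforts(): joint torques, N m.
- robot.current_tcp_pos(): TCP position.
- robot.current_eef_rot(): TCP orientation.
- robot.current_contact_force(): force on the tool from outside, world axes, zero at the start.
- robot.current_ft_torque(): the same for the moment, N m.
- robot.current_gripper_width(): opening from 0.0 (shut) to 1.0 (fully open).
Only numpy, scipy, OpenCV 4.12 (cv2) and the standard library are available. Lean on these libraries where they do the work, as an engineer would, in place of code of your own. Each camera call takes 0.05 s, during which the arm holds its last target.

TASK

Three bike builds are laid out in parts trays, but each coloured handlebar stem is standing in another bike's tray. Move every stem to the tray that holds the cog and seat clamp of its own colour, setting one of them down in the empty spare tray on the way to make room, and leave each standing upright in the middle of its rubber mat, let go and still. Leave the lube bottle, the grease tub and the hex wrench where they are.

Things in the scene. Friction and masses are not known exactly. Their poses are not given: they have to be found in the camera images.
- red_stem_center (a point): Centre, half-way up, of the red BMX handlebar stem: loose upright metal block (z up), 82 mm long (x), 44 wide (y), 40 high, 0.2 to 0.36 kg. Sides at y = -22 and +22 mm flat from x = -41 to +19; rear (+x) rounded, with a dark 29 mm hole in its top; face plate with four bolts at -x. Grip it across y at its middle.
- blue_stem_center (a point): Centre, half-way up, of the blue BMX handlebar stem: loose upright metal block (z up), 82 mm long (x), 44 wide (y), 40 high, 0.2 to 0.36 kg. Sides at y = -22 and +22 mm flat from x = -41 to +19; rear (+x) rounded, with a dark 29 mm hole in its top; face plate with four bolts at -x. Grip it across y at its middle.
- gold_stem_center (a point): Centre, half-way up, of the gold BMX handlebar stem: loose upright metal block (z up), 82 mm long (x), 44 wide (y), 40 high, 0.2 to 0.36 kg. Sides at y = -22 and +22 mm flat from x = -41 to +19; rear (+x) rounded, with a dark 29 mm hole in its top; face plate with four bolts at -x. Grip it across y at its middle.
- red_bay (a point): Red bike's tray. Centre of the top of the black rubber mat filling the -x bay (110 x 100 mm inside). Fixed open aluminium tray 189 (x) x 106 mm, walls 3 mm thick; mat top 7 mm, wall tops 18 mm above the bench. Its +x bay (centre 93 mm from here) holds fixed red parts up to 17 mm above the bench: 65 mm cog, clamp ring, plug. A stem of another colour starts on the mat.
- blue_bay (a point): Blue bike's tray. Centre of the top of the black rubber mat filling the -x bay (110 x 100 mm inside). Fixed open aluminium tray 189 (x) x 106 mm, walls 3 mm thick; mat top 7 mm, wall tops 18 mm above the bench. Its +x bay (centre 93 mm from here) holds fixed blue parts up to 17 mm above the bench: 65 mm cog, clamp ring, plug. A stem of another colour starts on the mat.
- gold_bay (a point): Gold bike's tray. Centre of the top of the black rubber mat filling the -x bay (110 x 100 mm inside). Fixed open aluminium tray 189 (x) x 106 mm, walls 3 mm thick; mat top 7 mm, wall tops 18 mm above the bench. Its +x bay (centre 93 mm from here) holds fixed gold parts up to 17 mm above the bench: 65 mm cog, clamp ring, plug. A stem of another colour starts on the mat.
- spare_bay (a point): Spare tray, empty at the start. Centre of the top of the black rubber mat filling the -x bay (110 x 100 mm inside). Fixed open aluminium tray 189 (x) x 106 mm, walls 3 mm thick; mat top 7 mm, wall tops 18 mm above the bench. Its +x bay is bare.
- lube_bottle: Bystander: loose upright green chain-lube bottle with a white band and a black nozzle, 40 mm across, 130 mm tall, on the bench beyond the trays; origin at the centre of its underside.
- grease_tub: Bystander: loose grease tub with a black lid, 68 mm across, 55 mm tall, on the bench beyond the trays; origin at the centre of its underside.
- y_wrench: Bystander: loose three-way hex wrench lying flat on the bench to the left of the trays, black hub with three steel legs 75 mm long, 12 mm high; origin at the centre of its underside.
Mind the look-alikes: they are no part of the job. Of the things that look like the part that bears gold_stem_center, the middle-sized one is meant.

How it is judged (in metres and radians):
On the way:
1. one of the stems stands, let go, upright on the mat of the spare tray (within 20 mm of its centre) (((horizontal distance between red_stem_center and spare_bay below 0.02 m and z of red_stem_center in the frame of spare_bay between 0.014 and 0.026 m and angle between red_stem_center's own z axis and vertical below 0.12 rad and contact force between red_stem and the fingers below 0.5 N) or (horizontal distance between blue_stem_center and spare_bay below 0.02 m and z of blue_stem_center in the frame of spare_bay between 0.014 and 0.026 m and angle between blue_stem_center's own z axis and vertical below 0.12 rad and contact force between blue_stem and the fingers below 0.5 N) or (horizontal distance between gold_stem_center and spare_bay below 0.02 m and z of gold_stem_center in the frame of spare_bay between 0.014 and 0.026 m and angle between gold_stem_center's own z axis and vertical below 0.12 rad and contact force between gold_stem and the fingers below 0.5 N))), for 0.2 s.
At the end, for the whole second after the job is handed in: Each stem stands upright (within 0.12 rad) and at rest on the rubber mat of the tray with the parts of its own colour, its centre within 15 mm of the mat's centre horizontally and 14 to 26 mm above the mat's top; nothing is left in the spare tray (horizontal distance between red_stem_center and red_bay below 0.015 m and z of red_stem_center in the frame of red_bay between 0.014 and 0.026 m and angle between each of red_stem_center, blue_stem_center, gold_stem_center's own z axis and vertical below 0.12 rad and linear speed of each of red_stem, blue_stem, gold_stem below 0.02 m/s and horizontal distance between blue_stem_center and blue_bay below 0.015 m and z of blue_stem_center in the frame of blue_bay between 0.014 and 0.026 m and horizontal distance between gold_stem_center and gold_bay below 0.015 m and z of gold_stem_center in the frame of gold_bay between 0.014 and 0.026 m); the robot touches nothing.
It fails at once if the lube bottle is shifted by more than 20 mm or knocked over (distance of lube_bottle from where it was at the start of the episode above 0.02 m or angle between lube_bottle's own z axis and vertical above 0.5 rad).
It fails at once if the grease tub is shifted by more than 20 mm or knocked over (distance of grease_tub from where it was at the start of the episode above 0.02 m or angle between grease_tub's own z axis and vertical above 0.5 rad).
It fails at once if the hex wrench is shifted by more than 20 mm or knocked over (distance of y_wrench from where it was at the start of the episode above 0.02 m or angle between y_wrench's own z axis and vertical above 0.5 rad).
It also fails if it takes over 120 s, if anything falls off the work surface, if the arm or the gripper's body presses on something with over 40 N, if the wrist force passes 120 N, or if a joint passes its speed limit or range.

## Working session

There is one attempt and no reset: what is moved stays moved. The work goes in short steps, each a Python script; the robot and the scene stay as the last script left them, time stands still between calls to the robot, and variables do not carry over. Pictures are saved under pics/ and viewed, and the job is handed in when it is done.

```bash
mkdir -p pics
python3 - <<'E'
from bench import robot
import cv2
for n in ["scene","side","wrist"]:
    d=robot.get_image(n); cv2.imwrite(f"pics/{n}0.png",d["img"])
    print(n,d["fovy"],d["cx"],d["cy"],d["eye"],d["orientation"])
print(robot.current_t(),robot.current_eef_rot())
E
```

```text
scene 43.43754452769946 283.0902390961324 207.695635979868 [1111.86605915 -687.12644632  881.43775384] [-2.27864699 -0.02131216  0.67493753]
side 51.51483993413949 274.95425440950834 211.78351981785084 [ 328.25455372 -584.11506587  846.6543804 ] [-2.40574324 -0.01191466 -0.26683808]
wrist 60.6551658965815 272.2470326193356 210.72261138133769 [112.30867413 544.99194534 385.1337796 ] [2.85540689e+00 1.86463911e-03 1.22344219e+00]
0.15 [-3.14024831e+00 -2.72022595e-04  2.79481283e+00]
```

View pics/scene0.png

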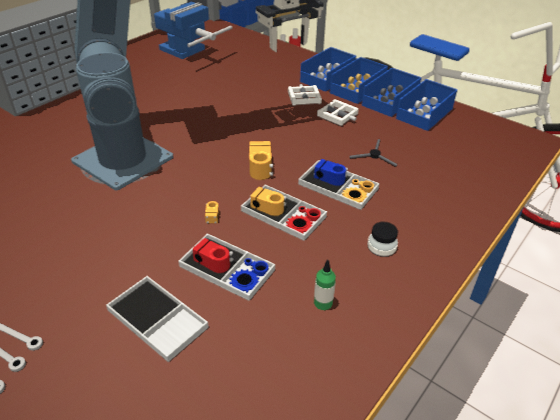

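View pics/side0.png

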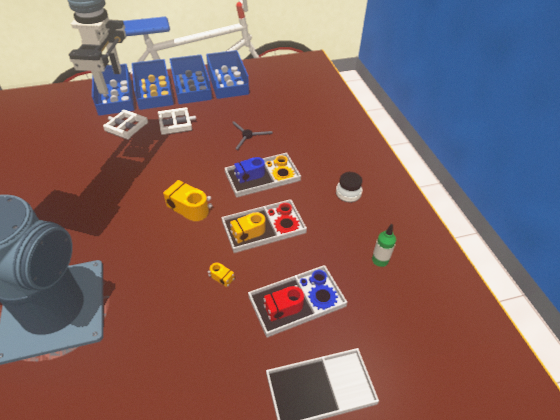

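View pics/wrist0.png

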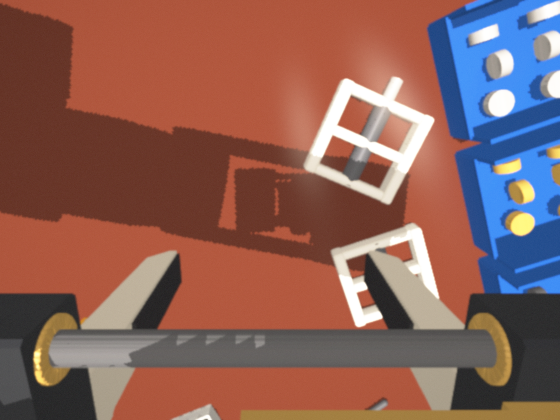

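The cameras show the blue stem in the gold tray (scene 335,172), the middle-sized gold stem in the red tray (267,202), the red stem in the blue tray (210,253), and the spare tray empty at (155,310). The big and small gold look-alikes stand on the bare bench at (260,160) and (211,212). Next I'll take coarse positions by ray casting.

```bash
cat > h.py <<'E'
from bench import robot
import cv2, numpy as np
from scipy.spatial.transform import Rotation as R
def cam(d):
    f=d["img"].shape[0]/2/np.tan(np.radians(d["fovy"]/2))
    return f,d["cx"],d["cy"],np.array(d["eye"]),R.from_euler("xyz",d["orientation"]).as_matrix()
def cast(c,px,z):
    f,cx,cy,e,M=c; px=np.atleast_2d(np.asarray(px,float))
    r=np.c_[(px[:,0]-cx)/f,(px[:,1]-cy)/f,np.ones(len(px))]@M.T
    return (e+r*((z-e[2])/r[:,2])[:,None])[:,:2]
def proj(c,P):
    f,cx,cy,e,M=c; q=(np.atleast_2d(P)-e)@M
    return np.c_[cx+f*q[:,0]/q[:,2],cy+f*q[:,1]/q[:,2]]
E
python3 - <<'E'
from h import *
np.set_printoptions(precision=1,suppress=True)
T={"scene":{"gold":[(314,161),(378,184),(364,205),(299,182)],"red":[(257,187),(326,214),(309,237),(241,210)],"blue":[(210,236),(274,269),(245,296),(180,262)],"spare":[(147,278),(207,325),(168,356),(107,309)]},
"side":{"gold":[(226,173),(292,155),(300,174),(234,193)],"red":[(222,211),(297,202),(305,234),(231,248)],"blue":[(249,293),(336,268),(345,297),(259,331)],"spare":[(268,379),(361,352),(376,388),(277,424)]}}
for n in T:
    d=robot.get_image(n);c=cam(d)
    print(n,R.from_euler("xyz",d["orientation"]).as_matrix()[:,2])
    for k,v in T[n].items():
        p=cast(c,v,18); print(k,p.tolist() and p.mean(0), np.linalg.norm(p-np.roll(p,-1,0),axis=1), p.round(0).tolist())
E
```

```text
scene [-0.5  0.6 -0.7]
gold [543.5 288.5] [194.9 100.3 187.2 107.3] [[436.0, 326.0], [629.0, 352.0], [647.0, 253.0], [462.0, 222.0]]
red [503.3 100.4] [204.   95.3 191.2 100.5] [[391.0, 133.0], [593.0, 162.0], [609.0, 68.0], [421.0, 38.0]]
blue [ 521.9 -121.9] [183.7  98.4 178.  103.2] [[428.0, -79.0], [611.0, -64.0], [613.0, -162.0], [436.0, -182.0]]
spare [ 509.6 -314.2] [187.8  97.6 179.  107.1] [[416.0, -260.0], [604.0, -266.0], [598.0, -363.0], [419.0, -367.0]]
side [ 0.2  0.6 -0.7]
gold [543.3 284.8] [202.4  83.3 194.9  82.6] [[442.0, 312.0], [643.0, 340.0], [641.0, 257.0], [448.0, 230.0]]
red [499.2 107.2] [196.8 109.3 184.2 122.9] [[405.0, 174.0], [601.0, 156.0], [588.0, 47.0], [403.0, 51.0]]
blue [ 519.2 -116.4] [209.   77.5 203.1  93.2] [[417.0, -80.0], [626.0, -67.0], [618.0, -144.0], [417.0, -174.0]]
spare [ 504.5 -310.8] [192.7  73.2 197.5  81.9] [[409.0, -274.0], [602.0, -270.0], [602.0, -343.0], [405.0, -356.0]]
```

```bash
cat > look.py <<'E'
from h import *
np.set_printoptions(precision=1,suppress=True)
d=robot.get_image("wrist");c=cam(d)
tp=np.array(robot.current_tcp_pos());TR=R.from_euler("xyz",robot.current_eef_rot()).as_matrix()
ct=TR.T@(c[3]-tp); axis=TR.T@c[4][:,2]
print(ct,axis)
C={"gold":(543,286),"red":(501,104),"blue":(520,-119),"spare":(507,-312)}
# pixel (280,170) as aim
f,cx,cy,_,M=c
r=TR.T@M@np.array([0,(150-cy)/f,1.]); 
import sys
yaw=np.pi; z=330
To=R.from_euler("xyz",[np.pi,0,yaw]).as_matrix()
for k,(x,y) in C.items():
    e=To@ct+[0,0,z]; rr=To@r; hit=e+rr*(20-e[2])/rr[2]
    p=[x-hit[0],y-hit[1],z]
    try: robot.move_ptp(p,[np.pi,0,yaw])
    except robot.MotionError as ex: print(k,p,ex); continue
    robot.sleep(0.2)
    d=robot.get_image("wrist"); cv2.imwrite(f"pics/w_{k}.png",d["img"])
    np.save(f"w_{k}.npy",d,allow_pickle=True)
    print(k,p,robot.current_tcp_pos(),robot.current_t())
E
python3 look.py
```

```text
[  79.6    0.9 -167.1] [-0.3 -0.   1. ]
gold [np.float64(565.5756172906506), np.float64(285.3685440020941), 330] [565.  286.1 330. ] 2.225
red [np.float64(523.5756172906506), np.float64(103.3685440020941), 330] [523.9 104.6 329.7] 3.25
blue [np.float64(542.5756172906506), np.float64(-119.6314559979059), 330] [ 542.7 -118.2  330.3] 4.4
spare [np.float64(529.5756172906506), np.float64(-312.6314559979059), 330] [ 530.1 -310.9  330.5] 5.4417
```

Run:
```python
import cv2,numpy as np
I=[cv2.imread(f"pics/w_{k}.png") for k in ("gold","red","blue","spare")]
m=np.vstack([np.hstack(I[:2]),np.hstack(I[2:])]); cv2.imwrite("pics/m1.png",cv2.resize(m,(800,600),interpolation=cv2.INTER_AREA))
```

```text
(no output)
```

View pics/m1.png

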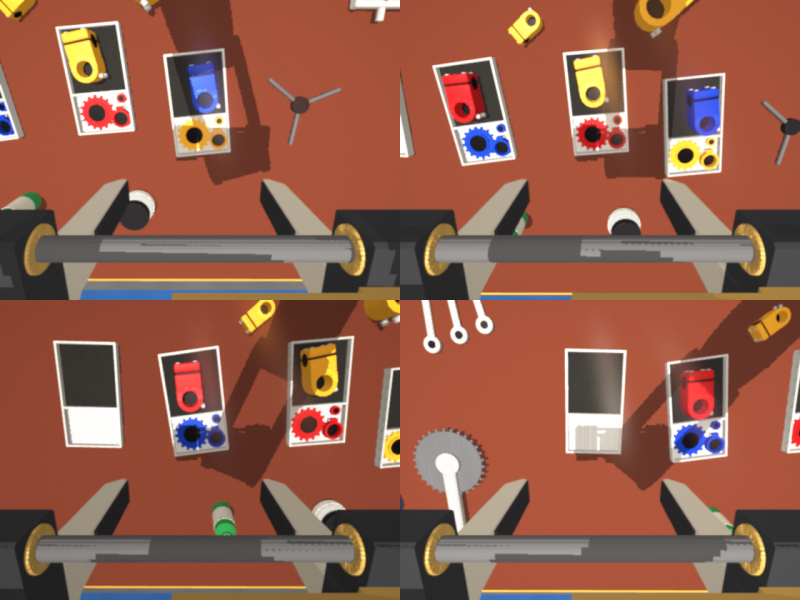

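View pics/w_red.png

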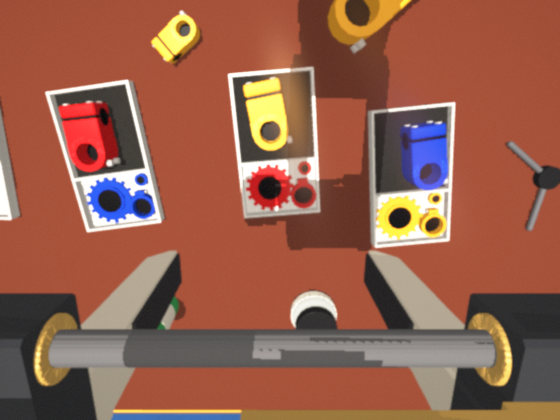

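```bash
cat > meas.py <<'E'
from h import *
def tray(d,near,dbg=None):
    c=cam(d);im=d["img"];h=cv2.cvtColor(im,cv2.COLOR_BGR2HSV)
    m=((h[...,1]<75)&(h[...,2]>80)).astype(np.uint8)*255
    q=proj(c,[*near,18])[0]
    m[255:]=0
    w=np.zeros_like(m);cv2.circle(w,tuple(int(v) for v in q),105,255,-1);m&=w
    n,l,s,ce=cv2.connectedComponentsWithStats(m)
    # component with largest bbox near
    i=1+np.argmax(s[1:,2]*s[1:,3]); 
    pts=cv2.findNonZero((l==i).astype(np.uint8))[:,0,:]
    hull=cv2.convexHull(pts)[:,0,:]
    wp=cast(c,hull,18).astype(np.float32)
    r=cv2.minAreaRect(wp); b=cv2.boxPoints(r)
    e1=b[1]-b[0];e2=b[2]-b[1]
    u=e1 if np.linalg.norm(e1)>np.linalg.norm(e2) else e2
    u=u/np.linalg.norm(u); u=u*np.sign(u[0]); ctr=np.array(r[0])
    return dict(ctr=ctr,u=u,yaw=np.arctan2(u[1],u[0]),size=sorted(r[1]),bay=ctr-36.5*u,px=q)
def stem(d,t):
    """t = tray dict; stem in its bay"""
    c=cam(d);im=d["img"];h=cv2.cvtColor(im,cv2.COLOR_BGR2HSV)
    v=np.array([-t["u"][1],t["u"][0]])
    # bay interior polygon, generous upward
    P=[np.r_[t["bay"]+a*52*t["u"]+b*49*v,10] for a,b in((-1,-1),(-1,1),(1,1),(1,-1))]
    roi=np.zeros(im.shape[:2],np.uint8);cv2.fillConvexPoly(roi,proj(c,P).astype(np.int32),255)
    m=((h[...,1]>110)&(h[...,2]>75)).astype(np.uint8)*255&roi
    m=cv2.morphologyEx(m,cv2.MORPH_OPEN,np.ones((3,3),np.uint8))
    n,l,s,ce=cv2.connectedComponentsWithStats(m);i=1+np.argmax(s[1:,4])
    m=(l==i).astype(np.uint8)*255
    m=cv2.morphologyEx(m,cv2.MORPH_CLOSE,np.ones((5,5),np.uint8))
    cs,hi=cv2.findContours(m,cv2.RETR_CCOMP,cv2.CHAIN_APPROX_NONE)
    out=max(cs,key=cv2.contourArea)
    wp=cast(c,out[:,0,:],47).astype(np.float32)
    r=cv2.minAreaRect(wp);b=cv2.boxPoints(r);e1=b[1]-b[0];e2=b[2]-b[1]
    u=e1 if np.linalg.norm(e1)>np.linalg.norm(e2) else e2
    u=u/np.linalg.norm(u);u=u*np.sign(u@t["u"])
    hole=None
    hs=[k for k,hh in zip(cs,hi[0]) if hh[3]>=0]
    if hs:
        k=max(hs,key=cv2.contourArea);(x,y),a,_=cv2.fitEllipse(k) if len(k)>5 else ((0,0),(0,0),0)
        hole=cast(c,[(x,y)],47)[0]
    return dict(ctr=np.array(r[0]),u=u,yaw=np.arctan2(u[1],u[0]),size=sorted(r[1]),hole=hole,
        hrel=None if hole is None else ((hole-r[0])@u,(hole-r[0])@np.array([-u[1],u[0]])),out=out)
E
cat > m.py <<'E'
from meas import *
np.set_printoptions(precision=1,suppress=True)
C={"gold":(543,286),"red":(501,104),"blue":(520,-119),"spare":(507,-312)}
O=[]
for k in C:
    d=np.load(f"w_{k}.npy",allow_pickle=True).item();c=cam(d)
    t=tray(d,C[k]);print(k,"tray",t["ctr"],round(float(t["yaw"]),3),np.array(t["size"]),"bay",t["bay"])
    im=d["img"].copy();v=np.array([-t["u"][1],t["u"][0]])
    q=proj(c,[np.r_[t["ctr"]+a*94.5*t["u"]+b*53*v,18] for a,b in((-1,-1),(-1,1),(1,1),(1,-1))]).astype(int)
    cv2.polylines(im,[q.astype(np.int32)],True,(0,255,0),1)
    if k!="spare":
        s=stem(d,t);print("   stem",s["ctr"],round(float(s["yaw"]),3),np.array(s["size"]),s["hole"],s["hrel"])
        cv2.drawContours(im,[s["out"]],-1,(255,0,255),1)
    O.append(im[0:255,100:400] if 0 else cv2.resize(im[:255,100:500],None,fx=1,fy=1))
cv2.imwrite("pics/m2.png",np.vstack([np.hstack(O[:2]),np.hstack(O[2:])]))
E
python3 m.py
```

```text
gold tray [540.1 294.7] 0.099 [108.7 191.6] bay [503.7 291.1]
   stem [516.9 303.7] 0.149 [45.4 64.4] [526.  305.5] (np.float64(9.189253173250666), np.float64(0.5004105071836902))
red tray [497.1 111.2] 0.083 [108.5 191.3] bay [460.7 108.2]
   stem [459.  115.1] 0.186 [78.1 96.1] [475.1 103.1] (np.float64(13.587302918851787), np.float64(-14.806281703327269))
blue tray [ 515.5 -115.9] 0.137 [108.4 191.4] bay [ 479.4 -120.9]
   stem [ 480.5 -116.7] 0.09 [68.9 90.2] [ 501.7 -125.1] (np.float64(20.285328415221628), np.float64(-10.35663023489552))
spare tray [ 502.9 -310.1] -0.02 [108.8 191.6] bay [ 466.4 -309.4]
```

View pics/m2.png

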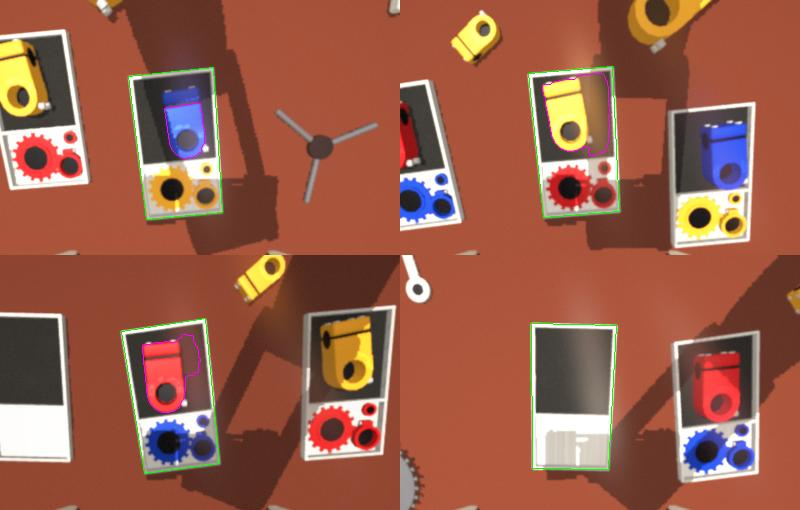

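```bash
python3 - <<'E'
s=open('meas.py').read()
s=s.replace('def stem(d,t):','def stem(d,t,col):')
s=s.replace('''    m=((h[...,1]>110)&(h[...,2]>75)).astype(np.uint8)*255&roi
''','''    H,S,V=h[...,0],h[...,1].astype(int),h[...,2]
    m={"blue":(H>100)&(H<130)&(S>120)&(V>60),"red":((H<8)|(H>172))&(S>170)&(V>120),"gold":(H>13)&(H<35)&(S>130)&(V>130)}[col].astype(np.uint8)*255&roi
''')
open('meas.py','w').write(s)
m=open('m.py').read()
m=m.replace('stem(d,t)','stem(d,t,{"gold":"blue","red":"gold","blue":"red"}[k])')
m=m.replace('cv2.drawContours(im','b=cv2.boxPoints(cv2.minAreaRect(cast(c,s["out"][:,0,:],47).astype(np.float32)));cv2.polylines(im,[proj(c,np.c_[b,[47]*4]).astype(np.int32)],True,(255,255,0),1);cv2.drawContours(im')
open('m.py','w').write(m)
E
python3 m.py
```

```text
gold tray [540.1 294.7] 0.099 [108.7 191.6] bay [503.7 291.1]
   stem [516.9 303.6] 0.149 [45.2 63.9] [526.3 305.7] (np.float64(9.631425768099728), np.float64(0.7190683515646707))
red tray [497.1 111.2] 0.083 [108.5 191.3] bay [460.7 108.2]
   stem [455.8 109.9] 0.197 [68.7 83.8] [470.1 101.9] (np.float64(12.47467264550896), np.float64(-10.667311911218164))
blue tray [ 515.5 -115.9] 0.137 [108.4 191.4] bay [ 479.4 -120.9]
   stem [ 482.4 -127.3] -1.373 [22.6 46.7] None None
spare tray [ 502.9 -310.1] -0.02 [108.8 191.6] bay [ 466.4 -309.4]
```

View pics/m2.png

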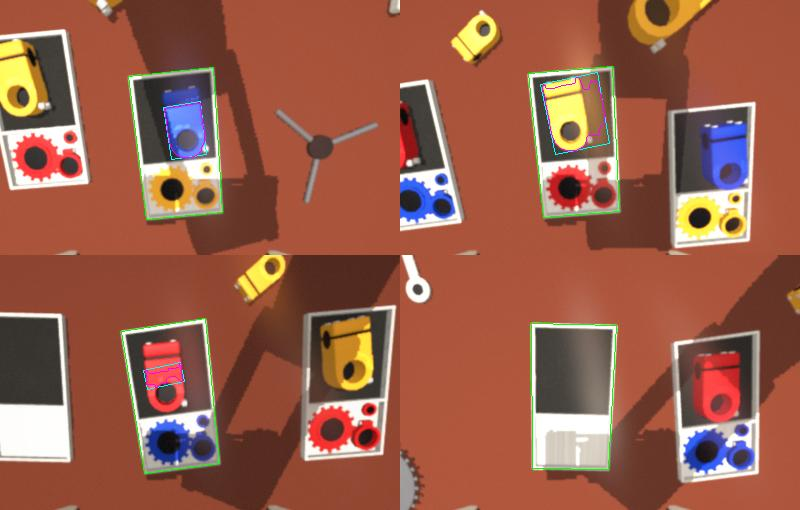

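```bash
python3 - <<'E'
s=open('meas.py').read()
a=s.index('    H,S,V=');b=s.index('    m=cv2.morphologyEx(m,cv2.MORPH_OPEN')
s=s[:a]+'''    B,G,Rr=[im[...,i].astype(int) for i in range(3)]
    H=h[...,0]
    ch={"blue":B-Rr,"red":Rr-np.maximum(G,B),"gold":np.minimum(Rr,G)-B}[col].clip(0,255).astype(np.uint8)
    vals=ch[roi>0]; T,_=cv2.threshold(vals.reshape(-1,1),0,255,cv2.THRESH_OTSU)
    if thr: T=thr
    m=(ch>T).astype(np.uint8)*255&roi
    m=cv2.morphologyEx(m,cv2.MORPH_CLOSE,np.ones((5,5),np.uint8))
'''+s[b:]
s=s.replace('stem(d,t,col)','stem(d,t,col,thr=None)').replace("out=out)","out=out,T=T)")
open('meas.py','w').write(s)
E
sed -i 's/print("   stem",/print("   stem",s["T"],/; s/fx=1,fy=1/fx=1,fy=1/' m.py
python3 m.py
```

```text
gold tray [540.1 294.7] 0.099 [108.7 191.6] bay [503.7 291.1]
   stem 66.0 [508.5 302.8] 0.166 [45.1 82. ] [525.9 304.9] (np.float64(17.535741515164723), np.float64(-0.7339251078179436))
red tray [497.1 111.2] 0.083 [108.5 191.3] bay [460.7 108.2]
   stem 78.0 [457.7  99.3] 0.187 [45.5 82.8] [475.1 102.9] (np.float64(17.797787050415813), np.float64(0.29918785391737057))
blue tray [ 515.5 -115.9] 0.137 [108.4 191.4] bay [ 479.4 -120.9]
   stem 96.0 [ 484.3 -126.9] 0.095 [46.  82.4] [ 502.1 -125.1] (np.float64(17.908810835699214), np.float64(0.11590055131353895))
spare tray [ 502.9 -310.1] -0.02 [108.8 191.6] bay [ 466.4 -309.4]
```

View pics/m2.png

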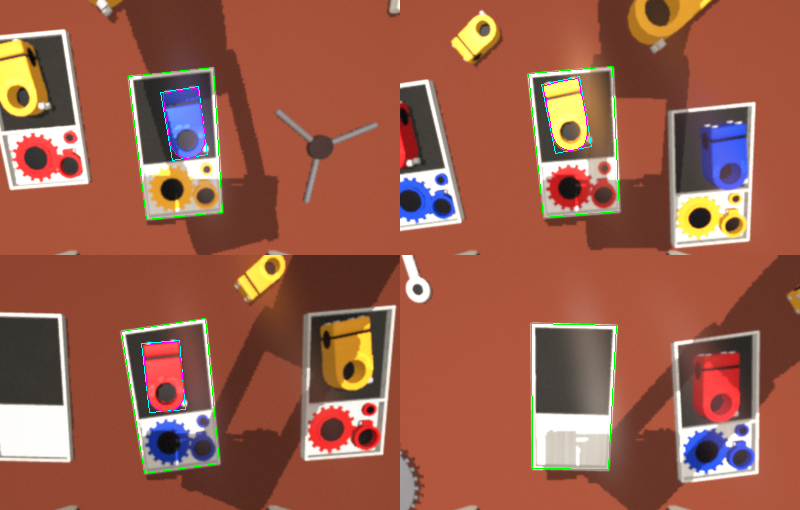

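The measurements agree with each other: every stem comes out at about 45x82 mm with its hole about 18 mm from the centre, and the trays match their known size. The first move is red to the spare tray.

```bash
cat > act.py <<'E'
from meas import *
C={"gold":(540,295),"red":(497,111),"blue":(515,-116),"spare":(503,-310)}
BAY={}
for k in C: BAY[k]=tray(np.load(f"w_{k}.npy",allow_pickle=True).item(),C[k])
ZG=20.5
def look(k,tag):
    b=BAY[k]["ctr"]; robot.move_ptp([b[0]+25,b[1],330],[np.pi,0,np.pi]); robot.sleep(.2)
    d=robot.get_image("wrist");cv2.imwrite(f"pics/{tag}.png",d["img"]);np.save(tag+".npy",d,allow_pickle=True);return d
def goto(xy,yaw,z): robot.move_linear([*xy,z],[np.pi,0,yaw],speed=200)
def pick(st):
    y=np.pi+st["yaw"];p=st["ctr"] if st["hole"] is None else st["hole"]-18*st["u"]
    print("pick at",p,st["yaw"])
    robot.move_gripper(.8)
    robot.move_ptp([*p,110],[np.pi,0,y]); robot.move_linear([*p,60],[np.pi,0,y])
    s=robot.move_linear([*p,ZG],[np.pi,0,y],speed=60,f_stop=15)
    print("stopped" if s else "down",robot.current_tcp_pos())
    robot.move_gripper(0.0); robot.sleep(.2); print("width",robot.current_gripper_width()*93)
    robot.move_linear([*p,120],speed=120); robot.sleep(.1)
    print("width",robot.current_gripper_width()*93,"F",robot.current_contact_force())
def place(k):
    b=BAY[k];y=np.pi+b["yaw"];p=b["bay"]
    robot.move_linear([*p,120],[np.pi,0,y],speed=200); robot.move_linear([*p,50]); robot.sleep(.2)
    s=robot.move_linear([*p,ZG+.3],[np.pi,0,y],speed=40,f_stop=15); robot.sleep(.2)
    print("touch" if s else "down",robot.current_tcp_pos(),"target",p)
    robot.move_gripper(.75); robot.sleep(.3)
    robot.move_linear([*p,120],speed=120); print("t",robot.current_t())
def check(k,col,tag):
    d=look(k,tag); s=stem(d,BAY[k],col); 
    e=s["hole"]-18*s["u"] if s["hole"] is not None else s["ctr"]
    print(col,"in",k,"err hole",e-BAY[k]["bay"],"err box",s["ctr"]-BAY[k]["bay"],"dyaw",s["yaw"]-BAY[k]["yaw"],np.array(s["size"])); return s
np.set_printoptions(precision=1,suppress=True)
E
python3 - <<'E'
from act import *
d=np.load("w_blue.npy",allow_pickle=True).item(); pick(stem(d,BAY["blue"],"red"))
place("spare"); check("spare","red","c1")
E
```

```text
pick at [ 484.2 -126.8] 0.094512306
down [ 484.3 -126.9   20.5]
width 43.53754111233503
width 43.97735777663622 F [ 0.6 -1.  -3.3]
touch [ 465.9 -308.9   20.7] target [ 466.4 -309.4]
t 15.0167
red in spare err hole [-0.7  1.3] err box [-0.8  2. ] dyaw 0.0043659573 [45.8 82.6]
```

View pics/c1.png

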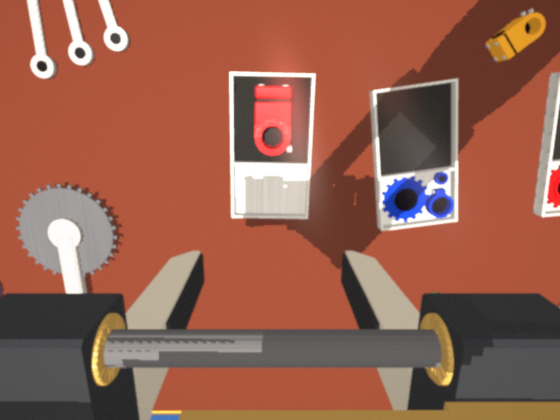

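The red stem stands in the middle of the spare mat (hole at 272,135), about 1.5 mm off centre. Next are blue and gold, then red.

Run:
```python
from act import *
d=np.load("w_gold.npy",allow_pickle=True).item(); pick(stem(d,BAY["gold"],"blue"))
place("blue"); check("blue","blue","c2")
```

```text
pick at [508.1 302. ] 0.16585167
down [508.3 302.1  20.5]
width 43.57275426535764
width 43.77371685369692 F [ 0.7  0.5 -3. ]
touch [ 478.7 -120.6   20.6] target [ 479.4 -120.9]
t 27.9167
blue in blue err hole [-1.1  2. ] err box [-0.6  1.6] dyaw -0.020452447 [45.5 82.2]
```

View pics/c2.png

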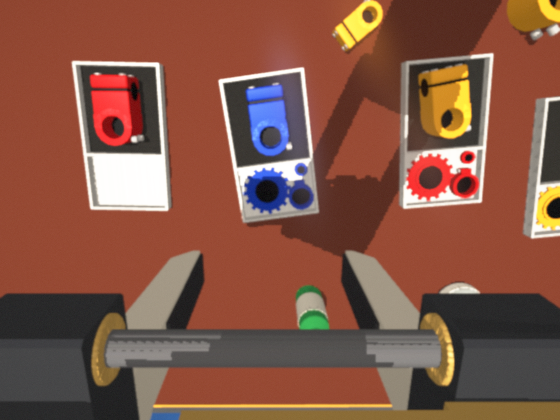

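The blue stem is centred in the blue tray (hole at 270,138). The gold stem goes next.

Run:
```python
from act import *
d=np.load("w_red.npy",allow_pickle=True).item(); pick(stem(d,BAY["red"],"gold"))
place("gold"); check("gold","gold","c3")
```

```text
pick at [457.4  99.6] 0.18683007
down [457.5  99.6  20.5]
width 44.09008351544327
width 43.50266652192987 F [ 0.2 -0.1 -3.1]
touch [503.  290.9  20.7] target [503.7 291.1]
t 38.5833
gold in gold err hole [-1.3  0.8] err box [-1.3  1.4] dyaw -0.0014739409 [45.2 81.1]
```

View pics/c3.png

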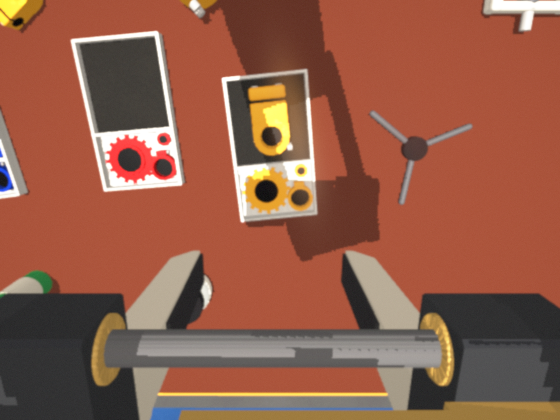

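The gold stem is centred in the gold tray (hole at 271,136), and the red mat is now empty. Red goes there last.

Run:
```python
from act import *
d=np.load("c1.npy",allow_pickle=True).item(); pick(stem(d,BAY["spare"],"red"))
place("red"); check("red","red","c4")
d=robot.get_image("scene");cv2.imwrite("pics/end.png",d["img"]);print(robot.current_t())
```

```text
pick at [ 465.7 -308.1] -0.01525608
down [ 465.8 -308.2   20.5]
width 44.0855179161288
width 43.75457727729397 F [ 0.8 -0.3 -3.1]
touch [460.  108.2  20.7] target [460.7 108.2]
t 51.45
red in red err hole [-0.8  1.3] err box [-0.9  1. ] dyaw -0.017597578 [45.7 82.7]
52.6333
```

View pics/c4.png

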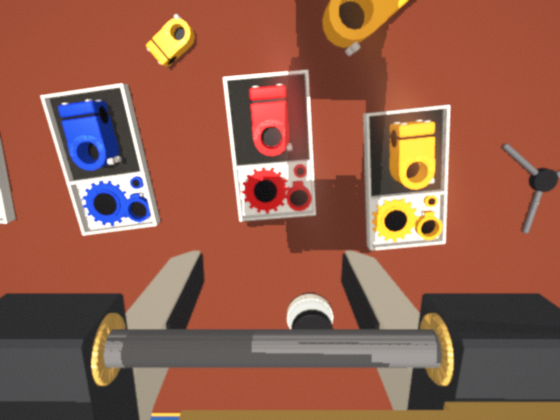

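View pics/end.png

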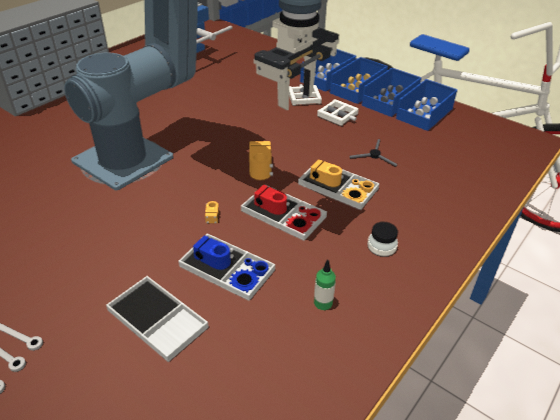

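The final pictures show blue at (213,252), red at (270,200) and gold at (325,173) in the scene view, each upright in its own tray. The spare tray is empty, and the bottle, tub and wrench haven't moved.

```bash
python3 -c "
from bench import robot
robot.hand_in()"
```

```text
the job is handed in; nothing more can be done
```

All three stems are now upright on the mats of their own colour's trays, and I handed the job in at about 53 s of the allowed 120 s. I moved red to the spare tray, blue to the blue tray, gold (the 82 mm, middle-sized one) to the gold tray, then red from the spare tray to the red tray.

- **Placing:** Wrist-camera checks put each stem about 1.5 to 2.3 mm from the centre of its mat, against a 15 mm limit. Each is within 0.02 rad of its tray's direction. Red measured about 1.5 mm off centre (2.2 mm by its outline) while it stood in the spare tray.
- **Surroundings:** The last pictures show the spare tray empty, the gripper clear, and the bottle, tub and wrench where they started.
- **Checks that disagreed:** None failed. The two ways of finding a stem's centre, from its hole and from its outline, differed by less than 1 mm. Each lowering stopped on touching the mat, up to 0.2 mm below the planned height.

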